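Turn the phone heating plate up four clicks

ROBOT

A 7-joint arm with a two-finger parallel gripper is mounted at the origin on the work surface. World frame = base frame: x ahead of the robot, y to its left, z up, the work surface at z = 0. Lengths are in mm, angles in rad, forces in N, time in s.
With the tool pointing down it reaches from about 400 to 900 mm from the base axis. Payload 5.5 kg.
Tool frame: the origin (TCP) lies at the very end of the fingers, on their centre line; the grasp point (between the pads) lies 19 mm behind it (ctrl.grip_point_offset is the distance from the TCP to the grasp point, in mm); z points along the fingers, y is the line along which they close (so a half turn about z gives the same grasp; the last joint's range is limited). The gripper opens to 92 mm and grips with 3 to 60 N. Pads are 19 mm wide; open, the fingers measure 130 mm over their backs; the gripper's body (75 mm by 190 mm) begins 47 mm behind the grasp point.
Start: joints at [-0.855, 0.501, -0.427, 1.55, 0.221, 1.138, -0.21], TCP at [284.328, 584.515, 189.729] pointing down, gripper open.
Joint ranges: [-2.88, 2.88], [-0.31, 2.03], [-1.54, 1.56], [0.2, 2.42], [-1.41, 4.55], [0.19, 2.02], [-2.57, 2.57]. Speed limits (rad/s): [2.57, 2.57, 3.14, 3.14, 3.14, 3.14, 3.14].

INTERFACE

Orientations are given as a unit quaternion [w, x, y, z].
In Python, from plant import ctrl, eyes gives the robot as it stands. The module is installed in compiled form; this text tells all that it offers.
- The arm moves only by the tool arm_command, never from a script. Its argument "moves" is a list of rows, each an object with "jaw": the closure, from -1 (fully open) to 1 (shut); "dp": the shift along the world's x, y, z in mm, a list of three; "angular": the turn, a rotation vector about the world's x, y, z in degrees, a list of three. A call has 1 to 5 rows; each row is the pose to reach, as a shift and turn from the pose commanded when the call began; what a row does not reach only later rows make up. A row lasts 1/10 s, in which the tool goes at most 50 mm and 8.59 degrees, less where a joint would pass 70% of its speed; a pose out of reach is approached as far as the arm can. A call with a gripper value outside its range is refused whole. The fingers move at their own pace and stop on an object; "newtons" is the grip in N (left out, the last holds). Time passes only in rows, so rows that repeat a pose let the fingers close. It gives the time, the measured TCP pose, the force, the opening and the grip force at its end, in the units of the state.
- ctrl.state(): the state, without advancing time (a new reading comes with each control period).
- eyes.read_camera(name): name is "scene" or "top" or "wrist"; returns the picture (480x640x3 uint8, blue, green, red); there is no depth.
- eyes.camera_model(name): a dict with "fx", "fy", "cx", "cy" (pixels), "k1" (the pictures are not rectified: a ray, as slopes to the right and down, at radius r is drawn at 1 + k1 r^2 times it, then the intrinsics apply), "world_from_camera" (4x4, takes a point from camera to world coordinates). Camera axes: x right, y up, looking along -z (the intrinsics and any distortion apply to the point x, -y, -z); pixel columns grow to the right and rows downward; lengths in mm; the calibration is good to about 2 mm. A picture is of the moment at which its call begins: read the wrist's pose just before it. camera_model takes no time and is no camera call; for the wrist camera it gives the pose at the moment of the call.
- ctrl.hand_in(): hands the job in; it is judged then, once.
The state is a dict: "t": time; "q": joint angles; "joint_vel": joint speeds; "joint_torque": joint torques, N m; "tcp_pos": TCP position; "orientation": TCP orientation; "wrist_force": force on the tool from outside, world axes, zero at the start; "ft_torque": the same for the moment, N m; "width": finger opening in mm; "grasp_force": force on a finger pad.
Only numpy, scipy, OpenCV 4.12 (cv2) and the standard library are available. Lean on these libraries where they do the work, as an engineer would, in place of code of your own. Each camera call takes 0.05 s, during which the arm holds its last target. There are 200 camera calls.

TASK

The glue on the phone lying on the heating plate is not letting go: turn the plate's heat dial up (clockwise) by exactly four clicks from where it stands, without running past the fourth. Push the bar of the dial round lightly with a fingertip, do not pinch it, and leave the phone, the pump bottle, the screwdriver and the parts box where they are.

Things in the scene. Friction and masses are not known exactly. Their poses are not given: they have to be found in the camera images.
- station: Heating plate: fixed grey case 196 mm deep (x), 220 wide (y). Origin: centre of its underside; x to its back, y to its left, z up. The front 90 mm of its top is a flat light grey control deck 55 mm above the bench, the heat dial at its right, axis upright at x = -52, y = -56 mm. Behind: aluminium hot plate, 100 x 200 mm, from x = -7 to 93 mm, top 61 mm above the bench.
- dial (a joint): Angle of the heat dial, rad: 0 at the low stop, growing clockwise seen from above (hotter), 4.19 at the high stop. 13 click positions 0.349 rad (20 degrees) apart, the first at 0; it starts at rest in one of the lowest four. To push it to the next takes up to 0.06 N m (about 3 N at 18 mm from the axis), most a quarter click on from rest; past halfway it runs on by itself to the next and stays.
- dial_centre (a point): Point on the dial's axis at the top of its bar grip, 78 mm above the bench; turns with the dial: x along the bar to its pointed nose, z up. Black: a flared round skirt 56 mm across, its top 7.6 mm over the deck, and on it an upright bar 11 mm wide that stands 15.4 mm above the skirt and reaches 24 mm from the axis at the blunt end, 25.5 mm at the nose. Beside the bar is free room.
- dial_nose (a point): Tip of the dial's pointed nose, with a white line, 25 mm from the axis, at the top of the bar; turns with the dial, axes as dial_centre. It points at one of 13 black ticks on the deck, which run clockwise from the front left of the dial round its back to the front right, longer towards hot.
- phone: Black phone, 72 x 148 x 7.5 mm, 0.18 kg, lying loose on the hot plate, long side across. Origin: centre of its underside.
- bottle: White solvent pump bottle with a blue top, 52 mm across, 124 mm high, standing to the right of the station. Origin: centre of its underside.
- driver: Black precision screwdriver, 131 mm long, 13 mm thick, lying on the mat in front of the station. Origin 66 mm from the cap end, on the mat; x points to its tip.
- parts_box: Open clear plastic box of screws, 105 x 150 x 26 mm, 0.25 kg, on the mat to the left of the station. Origin: centre of its underside.

How it is judged (in metres and radians):
On the way:
1. the dial has been pushed one click on, with the fingers on it (distance of dial_nose from where it was at the start of the episode above 0.0065 m and contact force between the fingers and dial above 0.1 N).
At the end, for the whole second after the job is handed in: the dial rests in the click position exactly four clicks (80 degrees) clockwise of where it started, within 0.3 of a click (6 degrees), and is still (distance of dial_nose from where it was at the start of the episode between 0.0301 and 0.0341 m and value of joint dial between 1.292 and 2.548 rad and velocity of joint dial between -0.1 and 0.1 rad/s); the robot touches nothing.
It fails at once if the dial is turned past the fourth click (by more than 0.65 of a click) (distance of dial_nose from where it was at the start of the episode above 0.0363 m).
It fails at once if the dial is pinched or pushed hard (over 25 N) (contact force between the fingers and dial above 25 N).
It fails at once if the phone, the pump bottle, the screwdriver or the parts box is moved by more than 10 mm or lifted (distance of any of phone, bottle, driver, parts_box from where it was at the start of the episode above 0.01 m).
It also fails if it takes over 38 s, if anything falls off the work surface, if the arm or the gripper's body presses on something with over 40 N, if the wrist force passes 120 N, or if a joint passes its speed limit or range.

## Working session

There is one attempt and no reset: what is moved stays moved. The work goes in short steps, Python scripts to look and compute and a tool call to move; the robot and the scene stay as the last step left them, time stands still between calls to the robot, and variables do not carry over. Pictures are saved under pics/ and viewed, at most 10 in all, crops included, and the job is handed in when it is done.

Besides the shell and the picture viewer there is one more tool, called in YAML: its name, and indented under it one key for each argument. arm_command: Moves the arm, as the interface text tells. Its arguments: {"type":"object","properties":{"moves":{"type":"array"},"newtons":{"type":"number"}},"required":["moves"]}

```bash
mkdir -p pics; cat > h.py <<'E'
import numpy as np, cv2
from plant import ctrl, eyes
def ray(m,u,v):
    d=np.array([(u-m['cx'])/m['fx'],(v-m['cy'])/m['fy']]);s=d.copy()
    for _ in range(20): s=d/(1+m['k1']*(s@s))
    T=np.array(m['world_from_camera']);return T[:3,3],T[:3,:3]@np.array([s[0],-s[1],-1])
def onz(m,u,v,z):
    o,r=ray(m,u,v);return o+r*(z-o[2])/r[2]
def proj(m,p):
    T=np.array(m['world_from_camera']);c=T[:3,:3].T@(np.array(p)-T[:3,3]);s=np.array([c[0],-c[1]])/-c[2]
    s=s*(1+m['k1']*(s@s));return s[0]*m['fx']+m['cx'],s[1]*m['fy']+m['cy']
E
python3 - <<'E'
from h import *
for n in('top','scene'):
    cv2.imwrite(f'pics/{n}0.png',eyes.read_camera(n)); m=eyes.camera_model(n); print(n,np.round(m['world_from_camera'],2).tolist(),m['fx'],m['k1'])
print(ctrl.state())
E
```

```text
top [[-0.0, 1.0, -0.07, 487.2], [-1.0, -0.0, -0.01, 88.63], [-0.01, 0.07, 1.0, 1102.54], [0.0, 0.0, 0.0, 1.0]] 600.7181386904201 0.012374095454078523
scene [[0.63, -0.52, 0.58, 1151.38], [0.78, 0.42, -0.47, -403.4], [-0.0, 0.75, 0.66, 762.97], [0.0, 0.0, 0.0, 1.0]] 607.8981122663322 -0.13395364903099463
{'t': 0.1, 'q': array([-0.85478294,  0.50176663, -0.42680099,  1.55132281,  0.22079279,
        1.13826981, -0.21028512]), 'joint_vel': array([ 3.07037968e-04, -2.78603742e-03,  1.28062798e-03, -3.54202876e-03,
       -9.41074907e-06, -1.70914716e-03,  4.47833198e-04]), 'joint_torque': array([-1.04205462e-02, -5.67873859e+01, -5.83831742e+00, -2.79914278e+01,
       -6.90623489e-02,  2.40749406e-02,  4.74794297e-05]), 'tcp_pos': array([284.10967328, 583.8704793 , 188.78308657]), 'orientation': array([-2.29899110e-04,  2.24452949e-01,  9.74484549e-01, -8.27284677e-04]), 'wrist_force': array([-0.99699887,  0.3230925 , -0.31420621]), 'ft_torque': array([0.01481734, 0.01905321, 0.00849855]), 'grasp_force': 0.0, 'width': 91.72730940313429}
```

View pics/top0.png

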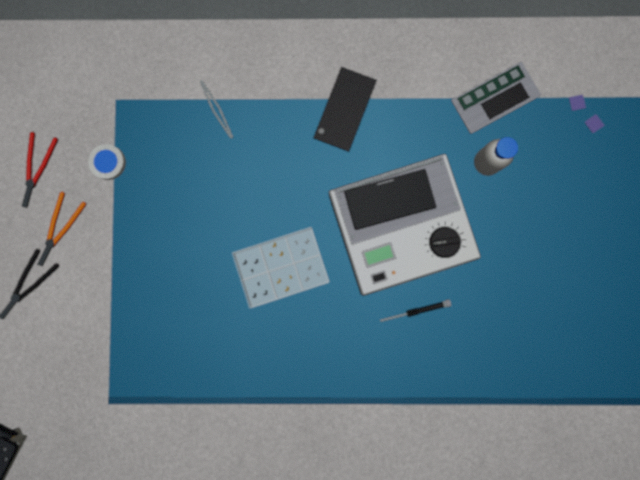

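View pics/scene0.png

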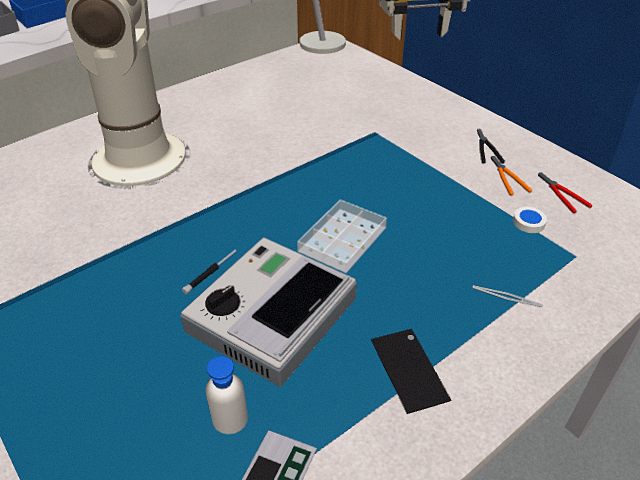

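The top view shows the station turned about 17° with the dial at about (445,242). The bottle is near (490,160), the driver near (420,310) and the parts box near (280,267). The scene view shows the dial at about (223,300). Next I'll zoom in on the dial.

```bash
python3 - <<'E'
from h import *
a=cv2.imread('pics/top0.png')[212:272,405:485];b=cv2.imread('pics/scene0.png')[270:330,185:265]
cv2.imwrite('pics/z.png',np.hstack([cv2.resize(a,(400,300),interpolation=2),cv2.resize(b,(400,300),interpolation=2)]))
m=eyes.camera_model('top'); s=eyes.camera_model('scene')
C=[onz(m,*p,55) for p in((480,258),(364,294))]
print(C, onz(m,445,242,66), onz(s,223,300,66),onz(m,450,303,8),onz(m,380,320,8),onz(m,507,148,124),onz(s,220,367,120))
print(onz(m,446,155,61),onz(m,331,190,61))
E
```

```text
[array([ 519.71456216, -172.69316829,   55.        ]), array([457.54158765,  28.89849141,  55.        ])] [ 547.01212632 -110.44234949   66.        ] [ 553.05114336 -111.30210645   66.        ] [ 439.96638562 -128.89359671    8.        ] [409.44564529  -2.37446504   8.        ] [ 697.9738331  -202.91686045  124.        ] [ 698.30394333 -201.51487365  120.        ]
[ 699.65351957 -115.382395     61.        ] [638.62124651  85.77680022  61.        ]
```

View pics/z.png

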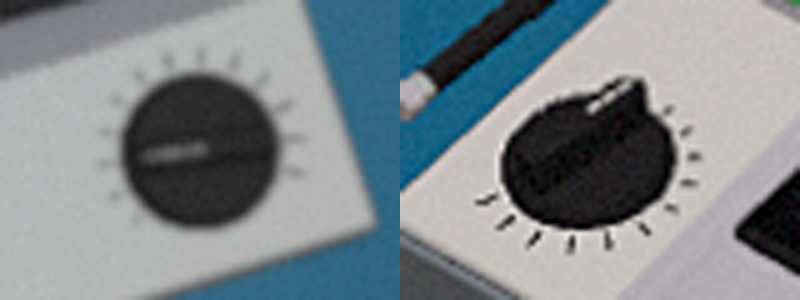

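Zoomed in, the nose points left and slightly to the front, at about 97° in world yaw. That is tick 2, so the target is tick 6, straight towards the station's back. The dial axis is near (547,-111). I'll hover there with the jaw shut and the finger's flat side parallel to the bar.

arm_command:
  moves:
    - {"jaw": 1,"dp": [16,-45,12],"angular": [0,0,2]}
    - {"jaw": 1,"dp": [32,-90,24],"angular": [0,0,4]}
    - {"jaw": 1,"dp": [48,-135,36],"angular": [0,0,6]}
    - {"jaw": 1,"dp": [64,-180,48],"angular": [0,0,8]}
    - {"jaw": 1,"dp": [80,-225,60],"angular": [0,0,10]}
  newtons: 5

```text
t: 0.6
tcp_pos: [364.5, 357.3, 249.7]
orientation: [-0.0, 0.138, 0.99, -0.0]
wrist_force: [0.7, 0.6, -0.9]
width: 56.6
grasp_force: 0.0
```

arm_command:
  moves:
    - {"jaw": 1,"dp": [16,-45,0],"angular": [0,0,2]}
    - {"jaw": 1,"dp": [32,-90,0],"angular": [0,0,4]}
    - {"jaw": 1,"dp": [48,-135,0],"angular": [0,0,6]}
    - {"jaw": 1,"dp": [64,-180,0],"angular": [0,0,8]}
    - {"jaw": 1,"dp": [80,-225,0],"angular": [0,0,10]}

```text
t: 1.1
tcp_pos: [444.4, 132.5, 249.7]
orientation: [0.0, 0.051, 0.999, -0.0]
wrist_force: [1.0, -0.1, 0.0]
width: 16.2
grasp_force: 0.0
```

arm_command:
  moves:
    - {"jaw": 1,"dp": [15,-45,0],"angular": [0,0,3]}
    - {"jaw": 1,"dp": [30,-90,0],"angular": [0,0,6]}
    - {"jaw": 1,"dp": [45,-135,0],"angular": [0,0,9]}
    - {"jaw": 1,"dp": [60,-180,0],"angular": [0,0,12]}
    - {"jaw": 1,"dp": [74,-228,0],"angular": [0,0,13]}

```text
t: 1.6
tcp_pos: [518.5, -94.8, 249.6]
orientation: [-0.0, -0.063, 0.998, 0.0]
wrist_force: [0.1, 1.0, 0.6]
width: 0.4
grasp_force: 0.0
```

```bash
python3 - <<'E'
from h import *
m=eyes.camera_model('wrist'); cv2.imwrite('pics/w1.png',eyes.read_camera('wrist'))
s=ctrl.state(); print(s['t'],s['tcp_pos'],s['orientation'],s['q'],s['width'],s['wrist_force']); print(np.round(m['world_from_camera'],3).tolist())
E
```

```text
1.65 [ 519.58196673 -105.96364713  249.45310006] [ 3.71683772e-04 -5.76769714e-02  9.98330848e-01 -2.95740383e-03] [ 0.18192722  0.19806089 -0.04109544  1.79315603  0.01505622  1.14868088
  1.8217011 ] 0.3488128773531991 [ 2.46846685 -7.37067564  0.59758561]
[[-0.126, -0.952, -0.279, 442.568], [0.992, -0.121, -0.036, -105.169], [0.0, -0.282, 0.96, 444.353], [0.0, 0.0, 0.0, 1.0]]
```

View pics/w1.png

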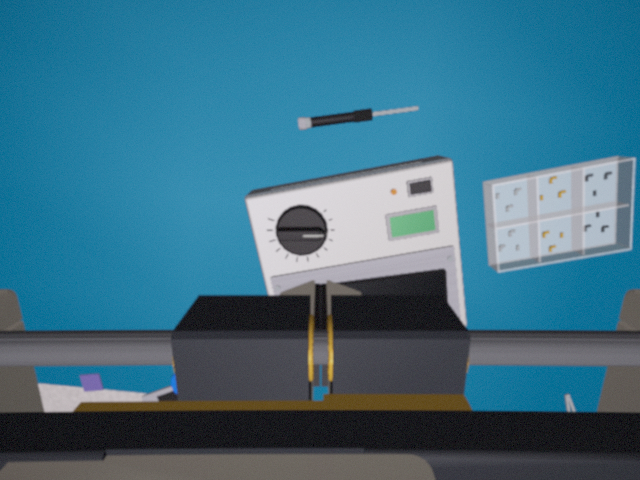

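The wrist view shows the dial at about (302,230) with the white nose line pointing right, and the closed fingertips at (320,285). The arm was still settling, so I'll shoot again and measure from the new picture.

```bash
python3 - <<'E'
from h import *
eyes.read_camera('wrist')
for k in range(3): eyes.read_camera('wrist')
m=eyes.camera_model('wrist'); im=eyes.read_camera('wrist')
s=ctrl.state(); print(s['t'],s['tcp_pos'],s['orientation'])
# crop around predicted dial, rectify to world plan at z=deck-ish planes
def plan(z,C,half=45,px=8):
    n=2*half*px; mx=np.zeros((n,n),np.float32); my=mx.copy()
    for i in range(n):
        for j in range(n):
            mx[i,j],my[i,j]=proj(m,(C[0]+half-i/px,C[1]+half-j/px,z))
    return cv2.remap(im,mx,my,cv2.INTER_CUBIC)
def c2w(u,v,C,half=45,px=8): return C[0]+half-v/px, C[1]+half-u/px
C=(547,-111)
a=plan(62.6,C,45,8); g=cv2.cvtColor(a,6)
b=(g<100).astype(np.uint8); b=cv2.morphologyEx(b,cv2.MORPH_OPEN,np.ones((25,25)))
n,l,st,ce=cv2.connectedComponentsWithStats(b)
for i in range(1,n): print(st[i],c2w(*ce[i],C))
t=plan(78,C,45,8)
w=((cv2.cvtColor(t,6)>110)&(np.hypot(*(np.indices(g.shape)-360))<27*8)).astype(np.uint8)
n,l,st,ce=cv2.connectedComponentsWithStats(w)
for i in range(1,n):
    if st[i][4]>200:
        p=np.argwhere(l==i)[:,::-1].astype(np.float32); f=cv2.fitLine(p,2,0,.01,.01).ravel(); print('line',st[i],c2w(*ce[i],C),np.degrees(np.arctan2(-f[0],-f[1])))
cv2.imwrite('pics/p1.png',cv2.resize(np.hstack([a,t]),(800,400)))
E
```

```text
1.9 [517.88288115 -91.9005624  249.29735122] [-5.05139801e-04 -6.22833674e-02  9.98058235e-01  5.35691935e-04]
[   159    159    418    422 132537] (np.float64(545.6304069806922), np.float64(-112.44734300610395))
[ 643  650   77   50 2762] (np.float64(507.53263034033307), np.float64(-151.21021904417088))
[555 702  47  18 804] (np.float64(503.1389925373134), np.float64(-138.36349502487562))
line [  145   145   431   318 26998] (np.float64(562.891001185273), np.float64(-109.62106915327061)) -85.032524
line [ 186  347  167   46 4661] (np.float64(545.8039583780304), np.float64(-99.67547200171637)) -81.85042
```

View pics/p1.png

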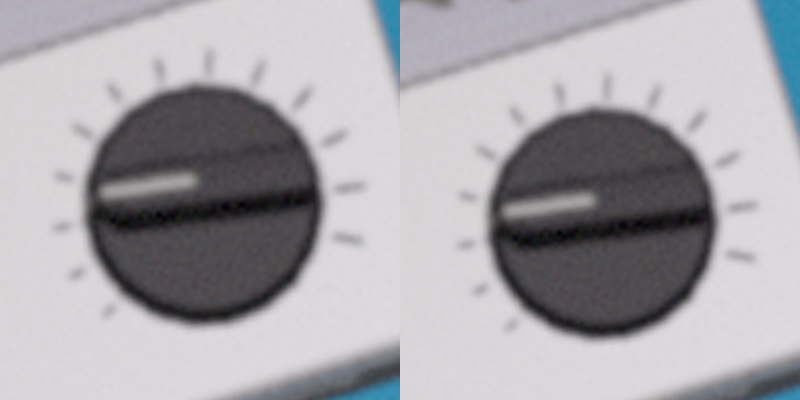

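Measured: axis near (547,-112.5), bar along 98°, nose on tick 2. I'll descend 6 mm clear of the bar and compute the arc.

arm_command:
  moves:
    - {"jaw": 1,"dp": [2,0,-45],"angular": [0,0,1]}
    - {"jaw": 1,"dp": [4.7,0,-90],"angular": [0,0,1]}
    - {"jaw": 1,"dp": [4.7,0,-130],"angular": [0,0,1]}
    - {"jaw": 1,"dp": [4.7,0,-160],"angular": [0,0,1]}
    - {"jaw": 1,"dp": [4.7,0,-181],"angular": [0,0,1]}

```text
t: 2.4
tcp_pos: [521.4, -90.7, 66.5]
orientation: [-0.001, -0.072, 0.997, 0.001]
wrist_force: [-0.1, -0.1, -0.2]
width: 0.9
grasp_force: 0.0
```

```bash
python3 - <<'E'
from h import *
for k in range(3): im=eyes.read_camera('wrist')
cv2.imwrite('pics/w2.png',im); s=ctrl.state(); print(s['t'],s['tcp_pos'],s['orientation'],s['wrist_force'])
C=np.array([547,-112.5]); P0=np.array([523.,-93.5])
for th in range(0,85,5):
    a=np.radians(98-th); d=np.array([np.cos(a),np.sin(a)]); n=np.array([d[1],-d[0]]); print(th,np.round(C+22*d-15*n-P0,1))
E
```

```text
2.55 [521.65684053 -91.34732034  67.74993079] [-1.59053641e-03 -7.16381608e-02  9.97429153e-01  7.27862032e-04] [ 0.20991767 -0.2288643   0.35372562]
0 [6.1 0.7]
5 [7.9 2.2]
10 [9.8 3.5]
15 [11.8  4.7]
20 [13.9  5.6]
25 [16.1  6.4]
30 [18.3  7. ]
35 [20.6  7.4]
40 [22.9  7.6]
45 [25.3  7.6]
50 [27.6  7.4]
55 [29.9  7. ]
60 [32.1  6.4]
65 [34.3  5.6]
70 [36.4  4.6]
75 [38.4  3.4]
80 [40.3  2.1]
```

View pics/w2.png

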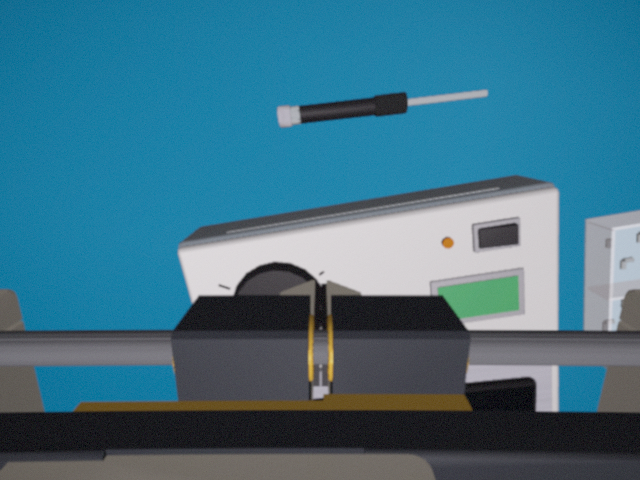

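The wrist view shows the fingertips in front of the dial at about (320,290) and clear of the bar, with almost no force. I'll start pushing gently.

arm_command:
  moves:
    - {"jaw": 1,"dp": [3,0.3,0],"angular": [0,0,0]}
    - {"jaw": 1,"dp": [6.1,0.7,0],"angular": [0,0,0]}
    - {"jaw": 1,"dp": [7.9,2.2,0],"angular": [0,0,-5]}
    - {"jaw": 1,"dp": [9.8,3.5,0],"angular": [0,0,-10]}
    - {"jaw": 1,"dp": [11.8,4.7,0],"angular": [0,0,-15]}

```text
t: 3.05
tcp_pos: [536.5, -88.7, 70.4]
orientation: [0.002, 0.062, 0.998, 0.0]
wrist_force: [0.2, 0.1, -0.3]
width: 0.4
grasp_force: 0.0
```

```bash
python3 - <<'E'
from h import *
for k in range(3): im=eyes.read_camera('scene')
s=ctrl.state(); print(s['t'],s['tcp_pos'],s['orientation'],s['wrist_force'])
b=im[250:350,165:285]; t=eyes.read_camera('top')[202:282,397:493]
cv2.imwrite('pics/s2.png',np.hstack([cv2.resize(b,(400,333),interpolation=2),cv2.resize(t,(400,333),interpolation=2)]))
E
```

```text
3.2 [536.10240724 -88.6124331   69.95812554] [ 1.16463570e-03  5.93501114e-02  9.98236545e-01 -9.52257973e-05] [-0.14640223  0.03781482 -0.1043801 ]
```

View pics/s2.png

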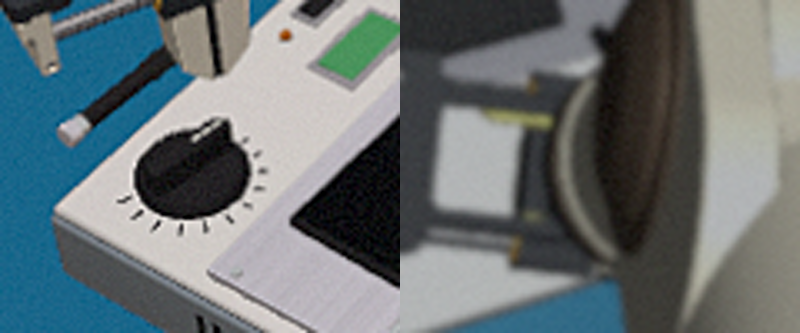

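The scene crop shows the dial unmoved, with the fingertip near crop (215,72) and beyond the nose. I'll compare that with where the calibration says the tip should appear.

```bash
python3 - <<'E'
from h import *
m=eyes.camera_model('scene'); s=ctrl.state(); print(s['tcp_pos'])
f=lambda p:np.round((np.array(proj(m,p))-[165,250])/.3)
print('tcp',f(s['tcp_pos']),'axis top',f((547,-112.5,78)),'nose',f((547-3.5,-112.5+24.7,78)), 'nose foot', f((543.5,-87.8,63)))
for z in (70,80,90,110):print(z,f((536,-88.6,z)))
E
```

```text
[535.77732295 -88.72315929  69.75209987]
tcp [213. 119.] axis top [182. 143.] nose [222. 115.] nose foot [225. 137.]
70 [213. 119.]
80 [211. 104.]
90 [209.  89.]
110 [205.  59.]
```

```bash
python3 - <<'E'
from h import *
m=eyes.camera_model('scene'); w=eyes.camera_model('wrist'); s=ctrl.state(); p=s['tcp_pos']
print('tcp in wrist',proj(w,p))
o1,r1=ray(w,320,285); o2,r2=ray(m,165+213*.3,250+77*.3)
A=np.stack([r1,-r2],1); k=np.linalg.lstsq(A,o2-o1,rcond=None)[0]; print(o1+k[0]*r1,o2+k[1]*r2)
im=eyes.read_camera('scene'); print(ctrl.state()['tcp_pos'],ctrl.state()['t'])
b=cv2.resize(im[230:330,160:293],(798,600),interpolation=2); cv2.imwrite('pics/s3.png',b)
E
```

```text
tcp in wrist (np.float64(321.32993485080704), np.float64(273.43059444427604))
[532.3010569  -89.03701141  93.6532403 ] [533.97943343 -84.73971635  94.15132546]
[535.45978648 -88.74632895  69.49236916] 3.3
```

View pics/s3.png

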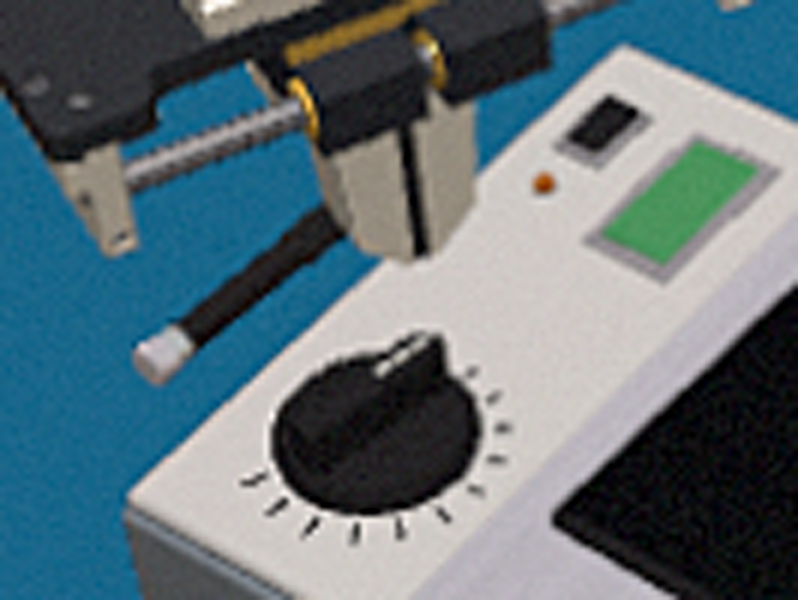

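The fingertip at (410,258) hangs above the dial. Triangulating the two views puts the real tip at about z = 94, roughly 24 mm above the reported TCP, and nothing has been touched. I'll back off to the standoff and go lower in small steps, watching the force.

arm_command:
  moves:
    - {"jaw": 1,"dp": [-6,-2,0],"angular": [0,0,7]}
    - {"jaw": 1,"dp": [-13,-4.7,0],"angular": [0,0,15]}
    - {"jaw": 1,"dp": [-13,-4.7,-3],"angular": [0,0,15]}
    - {"jaw": 1,"dp": [-13,-4.7,-6],"angular": [0,0,15]}
    - {"jaw": 1,"dp": [-13,-4.7,-8],"angular": [0,0,15]}

```text
t: 3.8
tcp_pos: [522.1, -93.4, 60.5]
orientation: [0.0, -0.069, 0.998, 0.0]
wrist_force: [0.5, 0.1, 0.1]
width: 0.4
grasp_force: 0.0
```

```bash
python3 - <<'E'
from h import *
print(ctrl.grip_point_offset)
for k in range(4): im=eyes.read_camera('scene')
s=ctrl.state(); print(s['t'],s['tcp_pos'],s['orientation'],s['wrist_force'])
E
```

```text
18.8
4.0 [521.98252559 -93.25066686  60.59272994] [-9.54634728e-05 -7.00382230e-02  9.97544303e-01  4.33786138e-05] [ 0.30482366 -0.42589224  0.22874592]
```

arm_command:
  moves:
    - {"jaw": 1,"dp": [0,0,-2],"angular": [0,0,0]}
    - {"jaw": 1,"dp": [0,0,-4],"angular": [0,0,0]}
    - {"jaw": 1,"dp": [0,0,-6],"angular": [0,0,0]}
    - {"jaw": 1,"dp": [0,0,-8],"angular": [0,0,0]}
    - {"jaw": 1,"dp": [0,0,-8],"angular": [0,0,0]}

```text
t: 4.5
tcp_pos: [521.5, -93.4, 52.3]
orientation: [-0.0, -0.07, 0.998, 0.0]
wrist_force: [0.3, -0.9, -0.7]
width: 0.1
grasp_force: 0.0
```

```bash
python3 - <<'E'
from h import *
for k in range(3): im=eyes.read_camera('scene')
s=ctrl.state(); print(s['t'],s['tcp_pos'],s['orientation'],s['wrist_force'])
m=eyes.camera_model('scene');w=eyes.camera_model('wrist')
print((np.array(proj(m,s['tcp_pos']))-[160,230])*6)
b=cv2.resize(im[230:330,160:293],(798,600),interpolation=2); cv2.imwrite('pics/s4.png',b)
E
```

```text
4.65 [521.84819232 -93.50542031  52.73983032] [-3.07478445e-05 -7.02450184e-02  9.97529767e-01  8.75726637e-06] [-0.19550273 -0.13985549 -0.49454709]
[377.00427135 357.41253617]
```

View pics/s4.png

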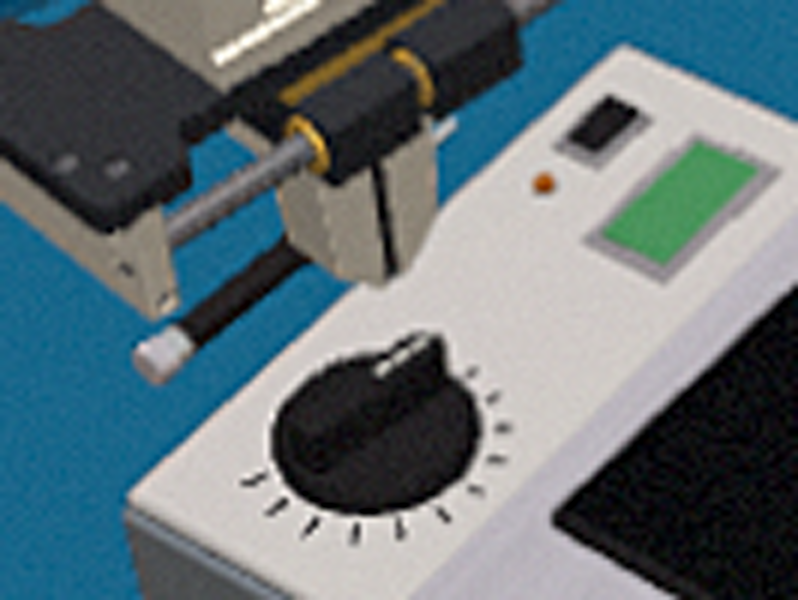

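The tip at (385,285) is still above the dial and the force reads zero. I'll go 10 mm lower, then probe forward towards the bar.

arm_command:
  moves:
    - {"jaw": 1,"dp": [0,0,-2],"angular": [0,0,0]}
    - {"jaw": 1,"dp": [0,0,-4],"angular": [0,0,0]}
    - {"jaw": 1,"dp": [0,0,-6],"angular": [0,0,0]}
    - {"jaw": 1,"dp": [0,0,-8],"angular": [0,0,0]}
    - {"jaw": 1,"dp": [0,0,-10],"angular": [0,0,0]}

```text
t: 5.15
tcp_pos: [521.8, -93.5, 42.5]
orientation: [-0.0, -0.07, 0.998, 0.0]
wrist_force: [-0.2, -1.0, 0.1]
width: 1.0
grasp_force: 0.0
```

arm_command:
  moves:
    - {"jaw": 1,"dp": [1,0,0],"angular": [0,0,0]}
    - {"jaw": 1,"dp": [3,0.2,0],"angular": [0,0,0]}
    - {"jaw": 1,"dp": [5,0.5,0],"angular": [0,0,0]}
    - {"jaw": 1,"dp": [7,0.7,0],"angular": [0,0,0]}
    - {"jaw": 1,"dp": [8,0.8,0],"angular": [0,0,0]}

```text
t: 5.65
tcp_pos: [530.3, -92.6, 42.9]
orientation: [0.0, -0.07, 0.998, -0.0]
wrist_force: [0.3, 0.2, -0.1]
width: 0.4
grasp_force: 0.0
```

```bash
cat >> h.py <<'E'
def nose(im):
    "white line on the black dial in the scene view -> bar angle (deg, world) from line fit at z=78"
    m=eyes.camera_model('scene'); g=cv2.cvtColor(im,6)[278:325,200:246]
    blk=cv2.morphologyEx((g<70).astype(np.uint8),cv2.MORPH_CLOSE,np.ones((9,9)))
    w=((g>95)&(blk>0)).astype(np.uint8); n,l,st,ce=cv2.connectedComponentsWithStats(w)
    if n<2: return None
    i=1+np.argmax(st[1:,4]); p=np.argwhere(l==i)[:,::-1]+[200,278]
    q=np.array([onz(m,*x,78)[:2] for x in p]).astype(np.float32); f=cv2.fitLine(q,2,0,.01,.01).ravel()
    return st[i][4],q.mean(0),np.degrees(np.arctan2(f[1],f[0]))%180
def report():
    for k in range(3): im=eyes.read_camera('scene')
    s=ctrl.state(); o=s['orientation']; print(round(s['t'],2),s['tcp_pos'].round(1),'yaw',round(2*np.degrees(np.arctan2(o[2],o[1])),1),s['wrist_force'].round(1),nose(im))
    return im
E
python3 - <<'E'
from h import *
print(nose(cv2.imread('pics/scene0.png'))); report()
E
```

```text
(np.int32(61), array([ 574.72095, -146.60043], dtype=float32), np.float32(13.314232))
5.8 [529.9 -92.7  42.8] yaw 188.1 [-0.2  1.3 -0.1] (np.int32(71), array([ 532.5761 , -122.17582], dtype=float32), np.float32(123.68653))
```

arm_command:
  moves:
    - {"jaw": 1,"dp": [1,0.1,0],"angular": [0,0,0]}
    - {"jaw": 1,"dp": [2,0.2,0],"angular": [0,0,0]}
    - {"jaw": 1,"dp": [3,0.3,0],"angular": [0,0,0]}
    - {"jaw": 1,"dp": [4,0.4,0],"angular": [0,0,0]}
    - {"jaw": 1,"dp": [4,0.4,0],"angular": [0,0,0]}

```text
t: 6.3
tcp_pos: [534.1, -92.2, 42.8]
orientation: [0.0, -0.07, 0.998, 0.0]
wrist_force: [0.4, 0.4, -0.7]
width: 0.7
grasp_force: 0.0
```

```bash
cat >> h.py <<'E'
def nose(im,C=(551.5,-112.5),half=32,px=6):
    m=eyes.camera_model('scene'); n=2*half*px; M=np.zeros((n,n,2),np.float32)
    for i in range(n):
        for j in range(n): M[i,j]=proj(m,(C[0]+half-i/px,C[1]+half-j/px,78))
    a=cv2.remap(im,M[...,0],M[...,1],cv2.INTER_CUBIC); g=cv2.cvtColor(a,6)
    R=np.hypot(*(np.indices(g.shape)-n/2))/px
    w=((g>95)&(R<27)).astype(np.uint8); k,l,st,ce=cv2.connectedComponentsWithStats(w); out=[]
    for i in range(1,k):
        if st[i][4]<300: continue
        q=np.argwhere(l==i).astype(np.float32); f=cv2.fitLine(q[:,::-1].copy(),2,0,.01,.01).ravel()
        out.append((int(st[i][4]),(C[0]+half-ce[i][1]/px).round(1),(C[1]+half-ce[i][0]/px).round(1),round(float(np.degrees(np.arctan2(-f[0],-f[1]))%180),1)))
    return out
E
python3 - <<'E'
from h import *
print(nose(cv2.imread('pics/scene0.png'))); cv2.imwrite('pics/s5.png',report())
E
```

```text
[(26721, np.float64(538.2), np.float64(-107.9), 66.2)]
6.45 [533.8 -92.3  42.7] yaw 188.1 [-0.3  0.4 -0.3] [(26935, np.float64(538.3), np.float64(-108.0), 65.8)]
```

Still no contact, so the tip is still above the bar. I'll back off and lower another 8 mm, then probe again.

arm_command:
  moves:
    - {"jaw": 1,"dp": [-12,-1.2,0],"angular": [0,0,0]}
    - {"jaw": 1,"dp": [-12,-1.2,-2],"angular": [0,0,0]}
    - {"jaw": 1,"dp": [-12,-1.2,-4],"angular": [0,0,0]}
    - {"jaw": 1,"dp": [-12,-1.2,-6],"angular": [0,0,0]}
    - {"jaw": 1,"dp": [-12,-1.2,-8],"angular": [0,0,0]}

```text
t: 6.95
tcp_pos: [522.0, -93.5, 34.6]
orientation: [0.0, -0.07, 0.998, -0.0]
wrist_force: [0.6, -0.1, 0.7]
width: 0.3
grasp_force: 0.0
```

```bash
python3 - <<'E'
from h import *
for k in range(2): im=eyes.read_camera('scene')
w=eyes.read_camera('wrist'); s=ctrl.state(); print(s['t'],s['tcp_pos'],s['wrist_force'],proj(eyes.camera_model('wrist'),s['tcp_pos']),proj(eyes.camera_model('scene'),s['tcp_pos']))
cv2.imwrite('pics/f.png',np.hstack([cv2.resize(im[255:330,180:255],(400,400),interpolation=2),cv2.resize(w[215:305,270:360],(400,400),interpolation=2)]))
E
```

```text
7.1 [521.76813648 -93.40372265  34.48796128] [0.77131671 0.74478945 0.2358423 ] (np.float64(321.18527949626275), np.float64(273.5972716045087)) (np.float64(224.03131478667993), np.float64(297.22443315428353))
```

View pics/f.png

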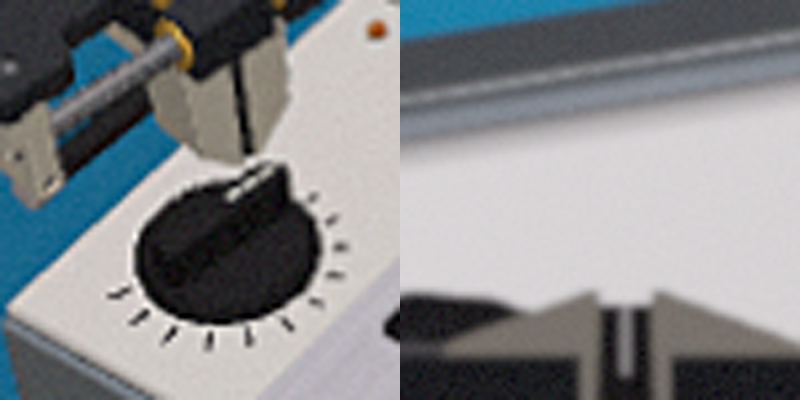

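```bash
python3 - <<'E'
from h import *
s=ctrl.state();p=s['tcp_pos'];w=eyes.camera_model('wrist');m=eyes.camera_model('scene'); o=2*np.arctan2(s['orientation'][2],s['orientation'][1]); X=-np.array([np.cos(o),np.sin(o),0]);Y=np.array([-X[1],X[0],0])
for hx in(0,5,9.5,11):
    for h in(0,10,20,25,30): print(hx,h,'wrist',np.round(proj(w,p-hx*X+[0,0,h]),1),'scene',np.round(proj(m,p+hx*X+[0,0,h]),1))
print('obs wrist row 280.7; scene (225.9,285.9)')
for n in((0,78),(0,63)): pass
C=np.array([547,-112.5])
for r in(-24,0,25.5):
    a=np.radians(98); print('bar top',r,np.round(proj(m,[*(C+r*np.array([np.cos(a),np.sin(a)])),78]),1))
E
```

```text
0 0 wrist [321.2 273.6] scene [224.  297.2]
0 10 wrist [321.2 280.6] scene [223.4 293. ]
0 20 wrist [321.3 288.3] scene [222.7 288.8]
0 25 wrist [321.3 292.5] scene [222.4 286.6]
0 30 wrist [321.4 296.9] scene [222.1 284.4]
5 0 wrist [321.2 265. ] scene [226.  298.8]
5 10 wrist [321.3 271.7] scene [225.4 294.5]
5 20 wrist [321.3 279. ] scene [224.7 290.3]
5 25 wrist [321.3 282.9] scene [224.4 288.1]
5 30 wrist [321.4 287.1] scene [224.1 286. ]
9.5 0 wrist [321.2 257.2] scene [227.8 300.1]
9.5 10 wrist [321.3 263.5] scene [227.2 295.9]
9.5 20 wrist [321.3 270.5] scene [226.6 291.7]
9.5 25 wrist [321.4 274.2] scene [226.2 289.5]
9.5 30 wrist [321.4 278.2] scene [225.9 287.3]
11 0 wrist [321.2 254.6] scene [228.4 300.6]
11 10 wrist [321.3 260.8] scene [227.8 296.4]
11 20 wrist [321.3 267.6] scene [227.2 292.1]
11 25 wrist [321.4 271.3] scene [226.9 290. ]
11 30 wrist [321.4 275.2] scene [226.5 287.8]
obs wrist row 280.7; scene (225.9,285.9)
bar top -24 [207.5 301.1]
bar top 0 [219.5 292.9]
bar top 25.5 [231.8 284.4]
```

The geometry fits a finger half-width of 9.5 mm with the tip about 33 mm above the reported TCP. That puts the real tip at about z = 68 now, which is what I want. I'll push from here.

arm_command:
  moves:
    - {"jaw": 1,"dp": [4,0.5,0],"angular": [0,0,0]}
    - {"jaw": 1,"dp": [7.3,0.7,0],"angular": [0,0,0]}
    - {"jaw": 1,"dp": [9.1,2.2,0],"angular": [0,0,-5]}
    - {"jaw": 1,"dp": [11,3.5,0],"angular": [0,0,-10]}
    - {"jaw": 1,"dp": [11,3.5,0],"angular": [0,0,-10]}

```text
t: 7.6
tcp_pos: [532.9, -89.7, 34.6]
orientation: [-0.0, 0.017, 1.0, -0.0]
wrist_force: [0.1, -0.1, 0.4]
width: 0.3
grasp_force: 0.0
```

```bash
cat >> h.py <<'E'
def nose(im):
    # score the bright line against dark surroundings for each bar angle, scene view, axis fixed
    m=eyes.camera_model('scene'); g=cv2.GaussianBlur(cv2.cvtColor(im,6),(3,3),0).astype(np.float32)
    T=np.arange(0,140,1.); B=np.array([1.2,1.0])
    def samp(a,off):
        d=np.array([np.cos(a),np.sin(a)]);n=np.array([d[1],-d[0]])
        q=np.array([np.array(proj(m,[*(np.array([547,-112.5])+r*d+off*n),78]))+B for r in range(8,23,2)],np.float32)
        return cv2.remap(g,q[None,:,0],q[None,:,1],1).mean()
    sc=[samp(np.radians(t),0) -.5*samp(np.radians(t),4)-.5*samp(np.radians(t),-4) for t in T]
    o=np.argsort(sc)[::-1][:3]; return [(T[i],round(float(sc[i]),1)) for i in o]
E
python3 - <<'E'
from h import *
print(nose(cv2.imread('pics/scene0.png')),nose(cv2.imread('pics/s5.png'))); report()
E
```

```text
[(np.float64(104.0), 42.4), (np.float64(103.0), 41.8), (np.float64(105.0), 40.7)] [(np.float64(104.0), 51.0), (np.float64(103.0), 49.9), (np.float64(105.0), 49.7)]
7.75 [533.4 -89.9  34.9] yaw 178.2 [-0.2  0.5  0.1] [(np.float64(86.0), 59.4), (np.float64(87.0), 58.8), (np.float64(85.0), 58.8)]
```

The first click is done: the nose turned 18° and ran on from the finger, with no residual force. Now the second click.

arm_command:
  moves:
    - {"jaw": 1,"dp": [2,1.2,0],"angular": [0,0,-5]}
    - {"jaw": 1,"dp": [4.1,2.1,0],"angular": [0,0,-10]}
    - {"jaw": 1,"dp": [6.3,2.9,0],"angular": [0,0,-15]}
    - {"jaw": 1,"dp": [8.5,3.5,0],"angular": [0,0,-20]}
    - {"jaw": 1,"dp": [9.4,3.7,0],"angular": [0,0,-22]}

```text
t: 8.25
tcp_pos: [542.3, -86.2, 34.7]
orientation: [-0.0, 0.208, 0.978, 0.0]
wrist_force: [-0.5, 0.2, -0.1]
width: -0.1
grasp_force: 0.0
```

```bash
python3 -c "
from h import *
report()"
```

```text
8.4 [542.6 -86.2  34.8] yaw 156.2 [0.2 0.9 0.1] [(np.float64(67.0), 45.6), (np.float64(66.0), 45.6), (np.float64(68.0), 45.0)]
```

The second click is done (67°). Now the third.

arm_command:
  moves:
    - {"jaw": 1,"dp": [2.3,0.3,0],"angular": [0,0,-5]}
    - {"jaw": 1,"dp": [4.7,0.4,0],"angular": [0,0,-10]}
    - {"jaw": 1,"dp": [7,0.3,0],"angular": [0,0,-15]}
    - {"jaw": 1,"dp": [9.3,0,0],"angular": [0,0,-20]}
    - {"jaw": 1,"dp": [9.3,0,0],"angular": [0,0,-20]}

```text
t: 8.9
tcp_pos: [551.9, -86.2, 34.8]
orientation: [0.0, 0.374, 0.928, 0.0]
wrist_force: [-0.4, -0.3, -0.2]
width: 0.4
grasp_force: 0.1
```

```bash
python3 -c "
from h import *
report()"
```

```text
9.05 [551.6 -86.4  34.8] yaw 136.2 [ 0.1 -0.  -0.2] [(np.float64(45.0), 48.8), (np.float64(46.0), 48.3), (np.float64(47.0), 47.7)]
```

The third click is done (45°). Now the fourth, to 72° nominal.

arm_command:
  moves:
    - {"jaw": 1,"dp": [2.3,-0.4,0],"angular": [0,0,-5]}
    - {"jaw": 1,"dp": [4.5,-1.1,0],"angular": [0,0,-10]}
    - {"jaw": 1,"dp": [6.6,-2,0],"angular": [0,0,-15]}
    - {"jaw": 1,"dp": [8.7,-3,0],"angular": [0,0,-20]}
    - {"jaw": 1,"dp": [8.7,-3,0],"angular": [0,0,-20]}

```text
t: 9.55
tcp_pos: [560.4, -89.3, 34.7]
orientation: [0.0, 0.529, 0.849, 0.0]
wrist_force: [-0.1, 0.6, 0.1]
width: 0.6
grasp_force: 0.3
```

```bash
python3 -c "
from h import *
report()"
```

```text
9.7 [560.2 -89.2  34.7] yaw 116.2 [-0.4  0.2  0.7] [(np.float64(24.0), 61.3), (np.float64(25.0), 61.2), (np.float64(23.0), 59.7)]
```

The nose reads 24°, which is 80° from the start. Next I retreat from the bar, lift and verify.

arm_command:
  moves:
    - {"jaw": 1,"dp": [-3,6,0],"angular": [0,0,0]}
    - {"jaw": 1,"dp": [-6,12,0],"angular": [0,0,0]}
    - {"jaw": 1,"dp": [-6,12,40],"angular": [0,0,0]}
    - {"jaw": 1,"dp": [-20,30,80],"angular": [0,0,0]}
    - {"jaw": 1,"dp": [-40,60,120],"angular": [0,0,0]}

```text
t: 10.2
tcp_pos: [521.6, -32.5, 153.2]
orientation: [0.001, 0.53, 0.848, -0.0]
wrist_force: [0.4, 1.1, 0.8]
width: 0.3
grasp_force: 0.0
```

arm_command:
  moves:
    - {"jaw": 1,"dp": [-20,40,20],"angular": [0,0,0]}
    - {"jaw": 1,"dp": [-40,80,40],"angular": [0,0,0]}
    - {"jaw": 1,"dp": [-50,120,60],"angular": [0,0,0]}
    - {"jaw": 1,"dp": [-50,160,60],"angular": [0,0,0]}
    - {"jaw": 1,"dp": [-50,200,60],"angular": [0,0,0]}

```text
t: 10.7
tcp_pos: [471.2, 170.8, 213.2]
orientation: [0.001, 0.529, 0.849, 0.001]
wrist_force: [1.5, 0.4, -0.4]
width: 0.5
grasp_force: 0.0
```

```bash
python3 - <<'E'
from h import *
im=report(); im=report()
a=cv2.imread('pics/scene0.png'); d=cv2.absdiff(cv2.GaussianBlur(a,(5,5),0),cv2.GaussianBlur(im,(5,5),0)).max(2)>45
n,l,st,c=cv2.connectedComponentsWithStats(d.astype(np.uint8))
print([s.tolist() for s in st[1:] if s[4]>15], np.linalg.norm(ctrl.state()['joint_vel']))
E
```

```text
10.85 [470.5 172.1 211.8] yaw 116.5 [ 0.1 -0.1  0.3] [(np.float64(26.0), 68.3), (np.float64(25.0), 68.1), (np.float64(27.0), 66.9)]
11.0 [471.4 167.3 211.6] yaw 116.0 [-0.1 -0.2  1. ] [(np.float64(26.0), 68.0), (np.float64(25.0), 67.8), (np.float64(27.0), 66.5)]
[[62, 0, 26, 45, 266], [99, 0, 25, 48, 570], [127, 0, 10, 6, 44], [148, 0, 5, 20, 88], [307, 0, 7, 3, 17], [318, 0, 38, 7, 203], [380, 0, 27, 39, 444], [408, 0, 44, 37, 421], [461, 0, 9, 12, 62], [315, 5, 8, 11, 52], [266, 12, 129, 111, 6390], [135, 16, 9, 16, 51], [64, 18, 4, 11, 20], [126, 19, 5, 15, 59], [68, 31, 4, 10, 17], [126, 30, 13, 23, 149], [121, 53, 6, 16, 54], [226, 285, 9, 7, 42], [208, 286, 10, 9, 61], [223, 294, 10, 6, 26]] 0.01865849401011203
```

The dial's final angle is four clicks on. The only other change between the first and last scene views is the arm itself, so nothing else has moved. Handing in.

```bash
python3 -c "
from plant import ctrl
print(ctrl.hand_in())"
```

```text
the job is handed in; nothing more can be done
None
```

I turned the heat dial four clicks clockwise (about 80° by the scene camera); it stayed there, the other objects did not move, the arm is clear, and the job is handed in, though no verdict came back.

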